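# Free the top exhaust cone and index it on the rotary stage

### The arm

A 7-joint arm with a two-finger parallel gripper is mounted at the origin on the work surface. World frame = base frame: x ahead of the robot, y to its left, z up, the work surface at z = 0. Lengths are in m, angles in degrees, forces in N, time in s.
With the tool pointing down it reaches from about 0.425 to 0.95 m from the base axis. Payload 16.7 kg.
Tool frame: the origin (TCP) lies at the very end of the fingers, on their centre line; the grasp point (between the pads) lies grip_point_offset behind it (grip_point_offset is the distance from the TCP to the grasp point, in m); z points along the fingers, y is the direction in which the jaws open and shut (so a half turn about z gives the same grasp; the last joint's range is limited). The gripper opens to 94 mm and grips with 3 to 60 N. Pads are 16 mm wide; open, the fingers measure 119 mm over their backs; the gripper's body (75 mm by 177 mm) begins 78 mm behind the grasp point.
Start: joints at [64.372, 24.414, 4.234, 92.017, -1.954, 63.644, -3.845], TCP at [0.198, -0.645, 0.205] pointing down, gripper open.
Joint ranges: [-163.25, 163.25], [-28.42, 122.38], [-70.27, 78.77], [12.13, 141.07], [-58.53, 238.53], [9.26, 117.41], [-156.51, 156.51]. Speed limits (degrees/s): [108.29, 108.29, 136.94, 136.94, 172.46, 172.46, 172.46].

### API

Orientations are given as [roll, pitch, yaw] about the fixed x, y, z axes, in that order (R = Rz(yaw) Ry(pitch) Rx(roll)).
In Python, from plant import * gives the robot as it stands.
- The arm moves only by the tool servo_tool, never from a script. Its argument "deltas" is a list of rows, each an object of numbers: "x", "y", "z": the shift along the tool's x, y, z in units of 25 mm (1.0 is 25 mm); "yaw": the turn about the tool's z in units of 5 degrees (1.0 is 5 degrees). A call has exactly 8 rows; each row shifts and turns the commanded pose from where the row before left it, along the tool's axes as they then stand; what a row does not reach is not made up. A row lasts 1/12 s, in which the tool goes at most 41.7 mm and 7.16 degrees, less where a joint would pass 70% of its speed; a pose out of reach is approached as far as the arm can. A call is refused whole if a number of a shift passes 1 or a number of a turn 1, either way. A call with a gripper value outside its range is refused whole. "jaw" is the finger opening in mm, from 0 to 94, set as the call begins (left out, the last holds). The fingers move at their own pace and stop on an object; the grip force is fixed at half the most. Time passes only in rows, so rows that do not move let the fingers close, or fill a call up. It gives the time, the measured TCP pose, the force and the opening at its end, in the units of the state.
- read_state(): the state, without advancing time (a new reading comes with each control period).
- get_image(name): name is "scene" or "side" or "wrist"; returns a dict with "img" (420x560x3 uint8, red, green, blue), "z_map" (420x560 float32, m along the optical axis (not along the pixel's ray), 0 where there is no reading), "fovy" (degrees; the focal length in pixels is half the picture's height over the tangent of half this angle, whatever the lens; pixels are square), "cx", "cy" (the principal point, pixels), "R" (3x3) and "t" (3): a world point X has camera coordinates R X + t; the wrist camera has in their place "hand_eye" (4x4, takes a point from camera to tool coordinates, whose origin is the TCP and whose axes are the flange's). Camera axes: x right, y down, z forward; pixel columns grow to the right and rows downward; lengths in m; the calibration is good to about 2 mm. A picture is of the moment at which its call begins: read the wrist's pose just before it.
- close_job(): hands the job in, once; it reports no verdict.
The state is a dict: "time_s": time; "joints": joint angles; "joint_vel": joint speeds; "joint_efforts": joint torques, N m; "tcp_pos": TCP position; "orientation": TCP orientation; "wrist_force": force on the tool from outside, world axes, zero at the start; "moment": the same for the moment, N m; "grip_width": finger opening in m.
Only numpy, scipy, OpenCV 4.12 (cv2) and the standard library are available. Lean on these libraries where they do the work, as an engineer would, in place of code of your own. Each camera call takes 0.05 s, during which the arm holds its last target.

### The job

Free the top exhaust cone from its nested stack by twisting it until its ears come out from under the hooks and lifting it off, then set it down, not dropped, wide end down on the centre of the rotary stage and let go of it. Then pull up the stage's index plunger by its black knob, turn the stage anticlockwise (seen from above) to the next hole with the cone on it, and let the plunger drop home so that the stage is locked there. Leave the other things on the bench where they are.

Things in the scene. Friction and masses are not known exactly. Their poses are not given: they have to be found in the camera images.
- cone: The top exhaust cone of the nested stack: bare metal, hollow, open below, 0.2 to 0.4 kg, 100 mm tall. Origin: centre of its wide underside, z up. Wall 92 mm across (86 inside) to 40 mm up, then tapering to the neck. Bottom flange 104 mm across, 5 mm thick, with three flat ears 24 mm wide reaching to 66 mm from the axis, at 0, 120 and 240 degrees from its x axis.
- neck (a point): Point on the top cone's axis, 85 mm above its underside, mid-height of its straight neck: 48 mm across, from 70 to 100 mm above the underside; the place to grip.
- stand: The stacking stand, fixed to the bench, with two more such cones bolted down on it. Origin: centre of its underside on the bench, z up. Dark base disc 168 mm across. The top cone's underside rests 90 mm above the origin on the shoulder of the cone below, whose neck reaches up inside it to 150 mm above the origin.
- hook (a point): Tip of one of the stand's three hooks, 57 mm from the stand's axis, 104 mm up, on the stand's x axis; the others at 120 and 240 degrees. Uprights 70 to 78 mm from the axis, 20 mm wide, with a lip inwards over the top cone's ears (4 mm gap). At the start the ears are under the lips; turned about 60 degrees either way (30 to 90) they are free and the cone lifts straight out.
- index_base: Fixed base of the rotary index stage: grey disc 248 mm across with a dark sector plate 30 mm high, 122 to 168 mm from the axis. Origin on the stage's axis at the bench, z up. Holes: radial gaps 13 mm wide in the sector, 145 mm from the axis: the first (plunger in it at the start) towards -x of this frame, the others 40 and 80 degrees on, anticlockwise from above.
- next_hole (a point): Centre of the mouth of the next hole (the second), 145 mm from the stage's axis, 30 mm above the bench. Does not turn with the stage.
- stage_top (a point): Centre of the stage's steel disc on its top face, 46 mm above the bench; turns with the stage. The disc is 200 mm across, flat but for a round chamfered boss at the centre, 72 mm across and 5 mm high, over which the cone's open underside fits loosely (7 mm all round).
- knob_top (a point): Centre of the top face of the plunger's black round knob: 30 mm in diameter, 36 mm tall, upright, top 102 mm above the bench when the pin is home. It stands on an arm of the stage, 145 mm from the axis, and moves with it; clear space all round it.
- stage (a joint): Angle of the stage, rad: 0 at the first hole (start), growing anticlockwise seen from above, 0.698 (40 degrees) at the next hole, 1.396 at the third; stops at -0.05 and 1.45. Turns stiffly (0.25 N m of friction), stays where it is left, and cannot turn while the pin is home in a hole.
- plunger (a joint): How far the knob is pulled up, m: 0 home (pin 12 mm deep in its hole), stop at 0.020; the 11 mm pin with a ball end is clear of the sector from 0.0125. A spring pushes it down with 6 N at 0, 12 N at 0.020; let go over a hole it snaps in and draws the stage the last 2 mm; let go elsewhere it rests on the sector.
- spray_can: Bystander: plain upright metal can, 60 mm across, 150 mm tall, origin under its centre.
- wrench: Bystander: steel wrench lying flat, 190 mm long along its x axis, origin under its centre.
- carton: Bystander: small cardboard box 120 x 85 x 65 mm, origin under its centre.
- oil_filter: Bystander: white upright canister filter, 76 mm across, 95 mm tall, origin under its centre.
- elbow: Bystander: short steel pipe elbow with two flange plates, about 105 x 110 x 60 mm, origin under it.
- sensor: Bystander: exhaust sensor lying flat, 92 mm long, 25 mm thick, origin under its middle.
Mind the look-alikes: they are no part of the job. What is shaped like the stand but pink is not meant.

How it is judged:
By the outcome, as a careful person would: the job done as asked, in the order asked, and still so for the second after the job is handed in, with the robot touching nothing.
It also fails if it takes over 58 s, if anything falls off the work surface, if the arm or the gripper's body presses on something with over 40 N, if the wrist force passes 120 N, or if a joint passes its speed limit or range.

## Working session

There is one attempt and no reset: what is moved stays moved. The work goes in short steps, Python scripts to look and compute and a tool call to move; the robot and the scene stay as the last step left them, time stands still between calls to the robot, and variables do not carry over. Pictures are saved under pics/ and viewed, and the job is handed in when it is done.

Besides the shell and the picture viewer there is one more tool, called as name([rows], argument=value, ...), one row to a line, values as JSON. servo_tool: Moves the arm, as the interface text tells. Its arguments: {"type":"object","properties":{"deltas":{"type":"array"},"jaw":{"type":"number"}},"required":["deltas"]}

```bash
ls; mkdir -p pics
cat > h.py <<'E'
from plant import *
import numpy as np, cv2
def snap(n,f):
    s=read_state(); d=get_image(n); cv2.imwrite('pics/'+f+'.png',cv2.cvtColor(d['img'],cv2.COLOR_RGB2BGR))
    o={k:d[k] for k in d}; o['tcp']=s['tcp_pos']; o['ori']=s['orientation']
    np.save('pics/'+f+'.npy',o,allow_pickle=True); return o
def load(f): return np.load('pics/'+f+'.npy',allow_pickle=True).item()
def Rw(o):
    from scipy.spatial.transform import Rotation as r
    return r.from_euler('xyz',o,degrees=True).as_matrix()
def cloud(d):
    h,w=d['z_map'].shape; f=h/2/np.tan(np.radians(d['fovy'])/2)
    u,v=np.meshgrid(np.arange(w),np.arange(h)); z=d['z_map']
    P=np.stack([(u-d['cx'])*z/f,(v-d['cy'])*z/f,z],-1)
    if 'hand_eye' in d:
        H=np.array(d['hand_eye']); P=P@H[:3,:3].T+H[:3,3]
        P=P@Rw(d['ori']).T+np.array(d['tcp'])
    else: P=(P-np.array(d['t']))@np.array(d['R'])
    P[z<=0]=np.nan
    return P
def proj(d,X):
    X=np.atleast_2d(X); h=d['z_map'].shape[0]; f=h/2/np.tan(np.radians(d['fovy'])/2)
    if 'hand_eye' in d:
        H=np.array(d['hand_eye']); p=(X-np.array(d['tcp']))@Rw(d['ori']); c=(p-H[:3,3])@H[:3,:3]
    else: c=X@np.array(d['R']).T+np.array(d['t'])
    return np.c_[c[:,0]/c[:,2]*f+d['cx'],c[:,1]/c[:,2]*f+d['cy']]
E
python3 - <<'E'
from h import *
print(read_state())
for n in ['scene','side','wrist']:
    d=snap(n,n+'0'); print(n,d['fovy'],d['cx'],d['cy'],d.get('R'),d.get('t'),d.get('hand_eye'))
try: print(grip_point_offset)
except Exception as e: print(e)
import plant; print(dir(plant))
E
```

```text
pics
{'time_s': 0.0, 'joints': array([64.37103112, 24.45058908,  4.2319682 , 92.05168987, -1.95416916,
       63.64330692, -3.84425373]), 'joint_vel': array([-0.08853677, -0.04582387, -0.03045916,  0.00054707,  0.08626968,
       -0.08890221, -0.01196111]), 'joint_efforts': array([-9.17722082e-05, -9.35815001e+01,  3.66644114e+00, -4.54203451e+01,
       -4.85912827e-02,  1.98147038e-02,  1.37384263e-04]), 'tcp_pos': array([ 0.19790123, -0.64488193,  0.20476927]), 'orientation': array([-1.79926795e+02,  5.39869146e-03,  1.70609971e+01]), 'wrist_force': array([0.03122779, 1.05772105, 0.34905227]), 'moment': array([ 0.00425748, -0.00538634, -0.06727904]), 'grip_width': 0.09397465942896539}
scene 52.77819269272717 277.09676342459403 214.8764670443611 [[ 0.04836604  0.99874593 -0.0129341 ]
 [ 0.83529546 -0.04754411 -0.54774178]
 [-0.54766981  0.0156883  -0.83654746]] [-0.03093032 -0.3832514   1.49049399] None
side 55.837277136506046 277.8089310837149 211.0529183303285 [[ 0.98590198 -0.16701644 -0.01013901]
 [-0.10992987 -0.60085325 -0.79176436]
 [ 0.12614561  0.78171663 -0.6107425 ]] [-0.52936218  0.15816087  1.09096834] None
wrist 61.72312126416443 277.78555959416514 206.32292251058666 None None [[-2.98661702e-04 -9.73727108e-01 -2.27717874e-01  6.61812858e-02]
 [ 9.99999644e-01 -4.70429318e-04  7.00024907e-04  9.05032635e-04]
 [-7.88758393e-04 -2.27717584e-01  9.73726902e-01 -1.80751241e-01]
 [ 0.00000000e+00  0.00000000e+00  0.00000000e+00  1.00000000e+00]]
0.0188
['PlanningError', '__builtins__', '__cached__', '__doc__', '__file__', '__loader__', '__name__', '__package__', '__spec__', 'close_job', 'get_image', 'grip_point_offset', 'read_state']
```

View pics/scene0.png

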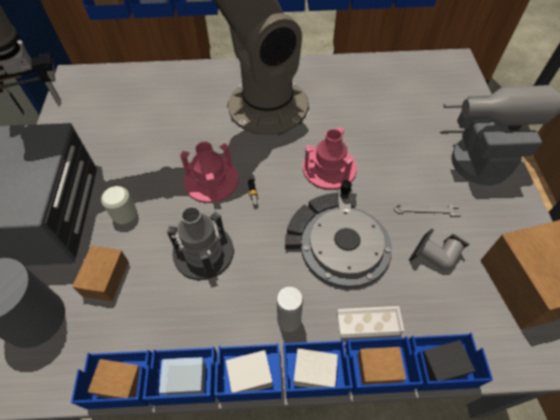

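View pics/side0.png

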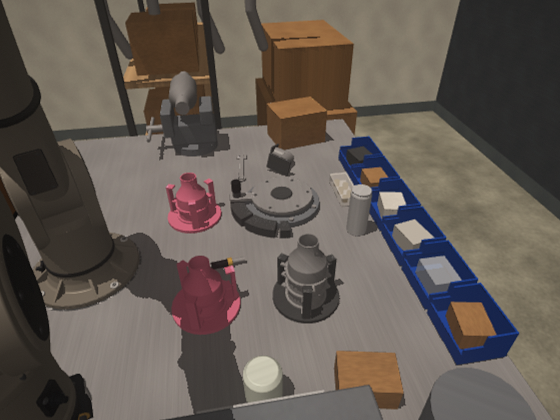

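View pics/wrist0.png

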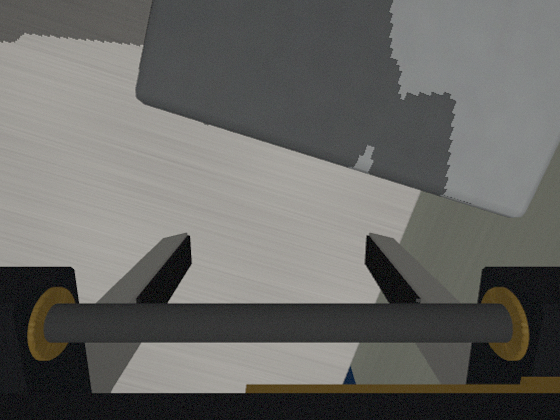

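The grey stack is at about (203,240) in the scene view. Look-alikes are the pink stacks at (210,172) and (330,160). The stage is at (347,240) and its black knob at (346,187). I'll crop these closer and measure.

Run:
```python
from h import *
d=load('scene0'); P=cloud(d)
im=cv2.imread('pics/scene0.png'); s=cv2.imread('pics/side0.png')
a=cv2.resize(im[195:285,160:250],(400,400),interpolation=cv2.INTER_CUBIC)
b=cv2.resize(im[170:290,280:400],(400,400),interpolation=cv2.INTER_CUBIC)
cv2.imwrite('pics/c1.png',np.hstack([a,b]))
a=cv2.resize(s[225:325,260:360],(400,400),interpolation=cv2.INTER_CUBIC)
b=cv2.resize(s[140:250,220:330],(400,400),interpolation=cv2.INTER_CUBIC)
cv2.imwrite('pics/c2.png',np.hstack([a,b]))
for n,dd in (('scene',d),('side',load('side0'))):
    P=cloud(dd); f=P.reshape(-1,3); f=f[~np.isnan(f[:,0])]
    u=[(203,240),(192,215),(347,240),(346,187),(290,300)] if n=='scene' else [(308,242),(281,192),(236,187),(360,195)]
    for q in u: print(n,q,P[q[1],q[0]])
    t=f[(f[:,2]>0.035)&(f[:,2]<0.056)&(f[:,0]>.3)&(f[:,0]<1)&(abs(f[:,1])<.4)]
    print(len(t), np.nanmedian(f[(f[:,0]>.3)&(f[:,0]<1)&(abs(f[:,1])<.5)&(f[:,2]<.02)][:,2]))
```

```text
scene (203, 240) [ 0.60800944 -0.18016544  0.12977887]
scene (192, 215) [ 0.54620816 -0.20732982  0.1506935 ]
scene (347, 240) [0.58239276 0.19084614 0.04903922]
scene (346, 187) [0.44603724 0.20030699 0.10298801]
scene (290, 300) [0.78427303 0.02348715 0.15092051]
8557 0.0014839782842965372
side (308, 242) [ 0.58019904 -0.17710564  0.16221291]
side (281, 192) [0.58029352 0.19101342 0.05205699]
side (236, 187) [0.43745502 0.19212672 0.08844907]
side (360, 195) [7.69336350e-01 2.75359095e-04 1.48870168e-01]
6156 -0.0009098176209940095
```

View pics/c1.png

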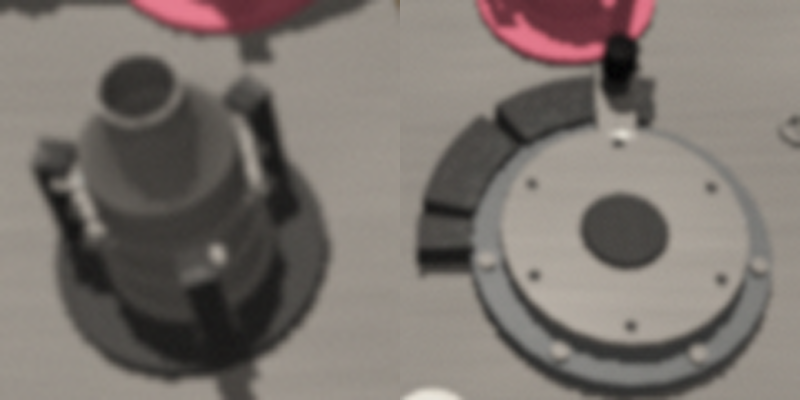

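View pics/c2.png

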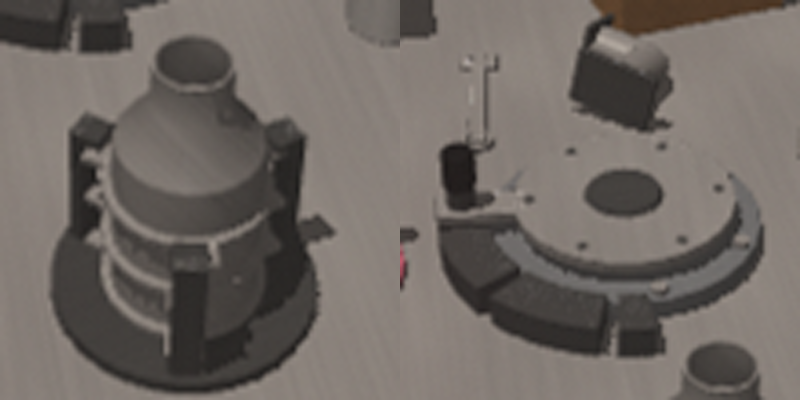

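```bash
cat >> h.py <<'E'
def ray(d,u,v,z):
    """pixel -> world point at height z"""
    h=d['z_map'].shape[0]; f=h/2/np.tan(np.radians(d['fovy'])/2)
    r=np.array([(u-d['cx'])/f,(v-d['cy'])/f,1.])
    if 'hand_eye' in d:
        H=np.array(d['hand_eye']); R=Rw(d['ori']); c=R@H[:3,3]+np.array(d['tcp']); w=R@(H[:3,:3]@r)
    else:
        R=np.array(d['R']); c=-R.T@np.array(d['t']); w=R.T@r
    return c+w*(z-c[2])/w[2]
def circ(p,r=None):
    from scipy.optimize import least_squares
    if r is None: g=lambda q:np.hypot(p[:,0]-q[0],p[:,1]-q[1])-q[2]; x0=[*p.mean(0)[:2],.05]
    else: g=lambda q:np.hypot(p[:,0]-q[0],p[:,1]-q[1])-r; x0=p.mean(0)[:2]
    s=least_squares(g,x0,loss='soft_l1',f_scale=.002); return s.x,np.std(g(s.x))
E
python3 - <<'E'
from h import *
d=load('scene0'); e=load('side0')
print('neck scene',ray(d,191.7,215.9,.19),'side',ray(e,308.25,241,.19))
# stage disc boss centre  crop c1 right: scale 400/120, origin (280,170); boss ellipse c (224,231)
print('boss scene',ray(d,280+224/3.333,170+231/3.333,.051),'side',ray(e,220+224/3.636,140+193/3.636,.051))
# knob top: scene (220,43); side (58,152)
print('knob scene',ray(d,280+221/3.333,170+43/3.333,.102),'side',ray(e,220+58/3.636,140+151/3.636,.102))
# hooks tops
for q in [(55,152),(248,92),(206,278)]: print('hook',ray(d,160+q[0]/4.444,195+q[1]/4.444,.112))
for q in [(92,128),(286,132),(190,258)]: print('hook side',ray(e,260+q[0]/4,225+q[1]/4,.112))
# sector gaps scene (at z .03)
for q in [(507,128),(443,207)]: print('gap',ray(d,280+(q[0]-400)/3.333,170+q[1]/3.333,.03))
for n,dd in (('scene',d),('side',e)):
    P=cloud(dd).reshape(-1,3); im=dd['img'].reshape(-1,3)
    k=(P[:,2]>.1)&(P[:,2]<.21)&(im[:,0]>im[:,1]*1.4)
    k&=(P[:,1]>.05)&(P[:,0]>.2)&(P[:,0]<.6)
    print('pink',P[k].min(0),P[k].max(0))
    k=(P[:,2]>.162)&(P[:,2]<.205)&(np.hypot(P[:,0]-.57,P[:,1]+.19)<.06)
    print('neck', circ(P[k],.024), P[k][:,2].max())
    k=(P[:,2]>.085)&(P[:,2]<.115)&(np.hypot(P[:,0]-.44,P[:,1]-.195)<.05)
    print('knob',circ(P[k],.015),P[k][:,2].max())
    k=(abs(P[:,2]-.046)<.006)&(np.hypot(P[:,0]-.585,P[:,1]-.19)<.125)
    c=cv2.minEnclosingCircle(P[k][:,:2].astype(np.float32)); print('disc',c,P[k].mean(0))
E
```

```text
neck scene [ 0.57501109 -0.19916567  0.19      ] side [ 0.57355272 -0.2037546   0.19      ]
boss scene [0.58140627 0.19129234 0.051     ] side [0.58141939 0.18615854 0.051     ]
knob scene [0.43126453 0.20332107 0.102     ] side [0.43919227 0.202501   0.102     ]
hook [ 0.56124114 -0.26362267  0.112     ]
hook [ 0.5261136  -0.15345957  0.112     ]
hook [ 0.64788772 -0.1728781   0.112     ]
hook side [ 0.52285424 -0.16514407  0.112     ]
hook side [ 0.63726061 -0.18923671  0.112     ]
hook side [ 0.55808725 -0.27556406  0.112     ]
gap [0.46250229 0.1094807  0.03      ]
gap [0.53837229 0.04907954 0.03      ]
pink [0.22007426 0.10283762 0.10022487] [0.43497434 0.22977731 0.15447465]
neck (array([ 0.57103089, -0.20072069]), np.float64(0.0010547735859773649)) 0.1953166022833151
knob (array([0.43089607, 0.20431254]), np.float64(0.004051842102629195)) 0.10646313828069003
disc ((0.5691910982131958, 0.19185343384742737), 0.10831058025360107) [0.58088532 0.19167174 0.04726301]
pink [0.20322294 0.10360354 0.10014047] [0.36537183 1.78395335 0.20982662]
neck (array([ 0.57277322, -0.20124024]), np.float64(0.001106567094452901)) 0.1904585447430443
knob (array([0.43575601, 0.20596275]), np.float64(0.003356773260736595)) 0.10348269777135935
disc ((0.5694831013679504, 0.19214005768299103), 0.10941678285598755) [0.57633495 0.18494772 0.04538747]
```

Run:
```python
from h import *
for n in ('scene0','side0'):
    P=cloud(load(n)).reshape(-1,3); P=P[~np.isnan(P[:,0])]
    a=np.array([.198,-.645]);b=np.array([.573,-.201])
    for t in np.linspace(0,1,8):
        c=a+t*(b-a); k=np.hypot(*(P[:,:2]-c).T)<.12
        print(n,c.round(3),k.sum(),np.percentile(P[k][:,2],99.5).round(3) if k.sum() else None)
s=read_state()['orientation'][2]
def go(frm,to,yaw):
    y=np.radians(yaw); v=np.array(to)-frm
    return [(v@[np.cos(y),np.sin(y),0])/.025,(v@[np.sin(y),-np.cos(y),0])/.025,-v[2]/.025]
print(go([.198,-.645,.205],[.573,-.201,.30],17.06))
```

```text
scene0 [ 0.198 -0.645] 4282 0.49
scene0 [ 0.252 -0.582] 6496 0.487
scene0 [ 0.305 -0.518] 5246 0.429
scene0 [ 0.359 -0.455] 5715 0.204
scene0 [ 0.412 -0.391] 4315 0.1
scene0 [ 0.466 -0.328] 4188 0.106
scene0 [ 0.519 -0.264] 4263 0.192
scene0 [ 0.573 -0.201] 5586 0.192
side0 [ 0.198 -0.645] 10355 0.611
side0 [ 0.252 -0.582] 10772 0.61
side0 [ 0.305 -0.518] 4927 0.61
side0 [ 0.359 -0.455] 5841 0.2
side0 [ 0.412 -0.391] 7042 0.096
side0 [ 0.466 -0.328] 7434 0.103
side0 [ 0.519 -0.264] 8530 0.188
side0 [ 0.573 -0.201] 6626 0.189
[np.float64(19.550275110878683), np.float64(-12.577930795204644), np.float64(-3.8)]
```

Run:
```python
from h import *
d=load('scene0');P=cloud(d)
for q in [(20,140),(60,135),(85,135),(92,180),(60,240),(70,130),(20,160),(10,70),(40,75),(118,195)]: print(q,P[q[1],q[0]].round(3))
b=P[120:260,0:100].reshape(-1,3); b=b[(b[:,2]>.12)]
print(b.min(0),b.max(0))
for z in (.15,.18,.2):
  k=b[b[:,2]>z]; print(z,k[:,1].max(),k[:,0].min())
```

```text
(20, 140) [ 0.311 -0.675  0.202]
(60, 135) [ 0.301 -0.57   0.203]
(85, 135) [ 0.104 -0.62   0.003]
(92, 180) [ 0.318 -0.547  0.027]
(60, 240) [ 0.572 -0.551  0.104]
(70, 130) [ 0.278 -0.55   0.198]
(20, 160) [ 0.382 -0.656  0.201]
(10, 70) [ 0.222 -0.645  0.357]
(40, 75) [ 0.206 -0.589  0.326]
(118, 195) [ 0.433 -0.427  0.098]
[ 0.24689488 -0.74723215  0.12002587] [ 0.67003227 -0.53584505  0.20882807]
0.15 -0.5358450504341578 0.2468948779469048
0.18 -0.5358450504341578 0.2468948779469048
0.2 -0.5483902042604227 0.24914652987684988
```

servo_tool([
  {"z": -1},
  {"z": -1},
  {"z": -1},
  {"z": -0.8},
  {"x": 0.98,"y": -0.63},
  {"x": 0.98,"y": -0.63},
  {"x": 0.98,"y": -0.63},
  {"x": 0.98,"y": -0.63},
])

```text
schema error: expected keys x, y, z, yaw
```

servo_tool([
  {"x": 0.98,"y": -0.63},
  {"x": 0.98,"y": -0.63},
  {"x": 0.98,"y": -0.63},
  {"x": 0.98,"y": -0.63},
  {"x": 0.98,"y": -0.63},
  {"x": 0.98,"y": -0.63},
  {"x": 0.98,"y": -0.63},
  {"x": 0.98,"y": -0.63},
])

```text
schema error: expected keys x, y, z, yaw
```

servo_tool([
  {"x": 0.98,"y": -0.63},
  {"x": 0.98,"y": -0.63},
  {"x": 0.98,"y": -0.63},
  {"x": 0.98,"y": -0.63},
  {"x": 0.98,"y": -0.63},
  {"x": 0.98,"y": -0.63},
  {"x": 0.98,"y": -0.63},
  {"x": 0.98,"y": -0.63},
])

```text
schema error: expected keys x, y, z, yaw
```

servo_tool([
  {"yaw": -1},
  {"yaw": -1},
  {"yaw": -1},
  {"yaw": -1},
  {"yaw": -1},
  {"yaw": -1},
  {"yaw": -1},
  {"yaw": -0.6},
])

```text
schema error: expected keys x, y, z, yaw
```

Run:
```python
from h import *
s=read_state(); print(s['time_s'],s['tcp_pos'],s['orientation'],s['joints'])
snap('wrist','w1')
```

```text
0.15 [ 0.19792294 -0.64494777  0.20491722] [-1.79939525e+02  4.09957252e-03  1.70622782e+01] [64.37186995 24.44264318  4.23138882 92.04445412 -1.95354224 63.64564961
 -3.8431601 ]
```

View pics/w1.png

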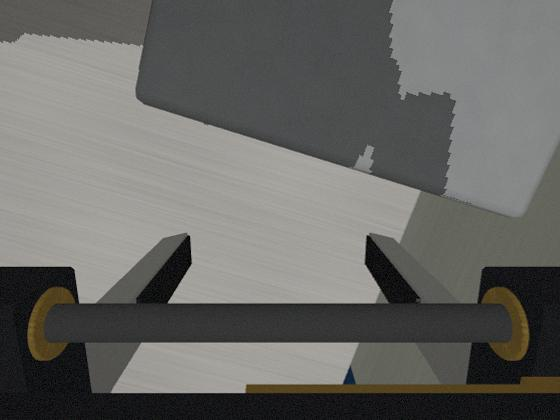

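The move was refused because every row needs all four keys. The arm hasn't moved.

servo_tool([
  {"x": 0,"y": 0,"z": -1,"yaw": 0},
  {"x": 0,"y": 0,"z": -1,"yaw": 0},
  {"x": 0,"y": 0,"z": -1,"yaw": 0},
  {"x": 0,"y": 0,"z": -0.8,"yaw": 0},
  {"x": 0.98,"y": -0.63,"z": 0,"yaw": 0},
  {"x": 0.98,"y": -0.63,"z": 0,"yaw": 0},
  {"x": 0.98,"y": -0.63,"z": 0,"yaw": 0},
  {"x": 0.98,"y": -0.63,"z": 0,"yaw": 0},
])

```text
time_s: 0.87
tcp_pos: [0.2738, -0.5551, 0.3004]
orientation: [-180.0, 0.0, 17.0]
wrist_force: [0.6, 0.3, -0.6]
grip_width: 0.0939
```

servo_tool([
  {"x": 0.98,"y": -0.63,"z": 0,"yaw": 0},
  {"x": 0.98,"y": -0.63,"z": 0,"yaw": 0},
  {"x": 0.98,"y": -0.63,"z": 0,"yaw": 0},
  {"x": 0.98,"y": -0.63,"z": 0,"yaw": 0},
  {"x": 0.98,"y": -0.63,"z": 0,"yaw": 0},
  {"x": 0.98,"y": -0.63,"z": 0,"yaw": 0},
  {"x": 0.98,"y": -0.63,"z": 0,"yaw": 0},
  {"x": 0.98,"y": -0.63,"z": 0,"yaw": 0},
])

```text
time_s: 1.53
tcp_pos: [0.4243, -0.3771, 0.3005]
orientation: [-180.0, 0.0, 17.1]
wrist_force: [0.1, 0.1, -0.3]
grip_width: 0.0941
```

servo_tool([
  {"x": 0.98,"y": -0.63,"z": 0,"yaw": 0},
  {"x": 0.98,"y": -0.63,"z": 0,"yaw": 0},
  {"x": 0.98,"y": -0.63,"z": 0,"yaw": 0},
  {"x": 0.98,"y": -0.63,"z": 0,"yaw": 0},
  {"x": 0.98,"y": -0.63,"z": 0,"yaw": 0},
  {"x": 0.98,"y": -0.63,"z": 0,"yaw": 0},
  {"x": 0.98,"y": -0.63,"z": 0,"yaw": 0},
  {"x": 0.98,"y": -0.63,"z": 0,"yaw": 0},
])

```text
time_s: 2.2
tcp_pos: [0.5747, -0.1992, 0.3005]
orientation: [-180.0, 0.0, 17.1]
wrist_force: [0.2, 0.3, 0.5]
grip_width: 0.0938
```

servo_tool([
  {"x": 0,"y": 0,"z": 0,"yaw": -1},
  {"x": 0,"y": 0,"z": 0,"yaw": -1},
  {"x": 0,"y": 0,"z": 0,"yaw": -1},
  {"x": 0,"y": 0,"z": 0,"yaw": -1},
  {"x": 0,"y": 0,"z": 0,"yaw": -1},
  {"x": 0,"y": 0,"z": 0,"yaw": -1},
  {"x": 0,"y": 0,"z": 0,"yaw": -1},
  {"x": 0,"y": 0,"z": 0,"yaw": -0.6},
])

```text
time_s: 2.87
tcp_pos: [0.5739, -0.2004, 0.3004]
orientation: [-180.0, 0.0, 55.3]
wrist_force: [0.7, -0.5, 0.2]
grip_width: 0.094
```

Run:
```python
from h import *
d=snap('wrist','w1')
s=read_state(); print(s['time_s'],s['tcp_pos'],s['orientation'],s['joints'])
P=cloud(d).reshape(-1,3)
k=(P[:,2]>.162)&(P[:,2]<.205)&(np.hypot(P[:,0]-.57,P[:,1]+.2)<.06)
print('neck', circ(P[k]), circ(P[k],.024), np.percentile(P[k][:,2],[50,99]))
print(proj(d,[.573,-.201,.19]))
```

```text
2.9167 [ 0.57391721 -0.20040174  0.3003176 ] [-1.79978783e+02  4.15630173e-03  5.54727679e+01] [ 28.61687337  15.3547488  -19.100874    93.19965035   5.21205219
  72.34398793 -25.96305295]
neck (array([ 0.57311268, -0.2008997 ,  0.02249684]), np.float64(0.0007583873984882582)) (array([ 0.57342242, -0.20046735]), np.float64(0.0008735045788191482)) [0.18699944 0.19300137]
[[275.84355851 204.33275688]]
```

View pics/w1.png

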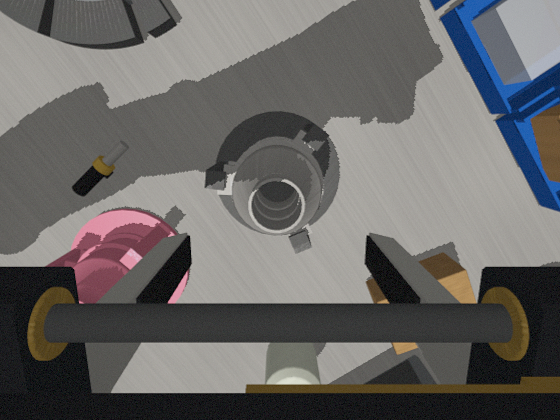

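The wrist view shows the neck rim at (276,205), right where the measured axis projects. The hooks are at (216,175), (310,140) and (300,238), and the pink stand is well off to the side. Going down to the neck.

servo_tool([
  {"x": 0,"y": 0,"z": 0.8,"yaw": 0},
  {"x": 0,"y": 0,"z": 0.8,"yaw": 0},
  {"x": 0,"y": 0,"z": 0.8,"yaw": 0},
  {"x": 0,"y": 0,"z": 0.8,"yaw": 0},
  {"x": 0,"y": 0,"z": 0.8,"yaw": 0},
  {"x": 0,"y": 0,"z": 0.8,"yaw": 0},
  {"x": 0,"y": 0,"z": 0.5,"yaw": 0},
  {"x": 0,"y": 0,"z": 0.2,"yaw": 0},
])

```text
time_s: 3.58
tcp_pos: [0.5731, -0.2002, 0.1611]
orientation: [-179.9, 0.0, 55.0]
wrist_force: [0.2, -0.6, 0.4]
grip_width: 0.0941
```

servo_tool([
  {"x": 0,"y": 0,"z": 0,"yaw": 0},
  {"x": 0,"y": 0,"z": 0,"yaw": 0},
  {"x": 0,"y": 0,"z": 0,"yaw": 0},
  {"x": 0,"y": 0,"z": 0,"yaw": 0},
  {"x": 0,"y": 0,"z": 0,"yaw": 0},
  {"x": 0,"y": 0,"z": 0,"yaw": 0},
  {"x": 0,"y": 0,"z": 0,"yaw": 0},
  {"x": 0,"y": 0,"z": 0,"yaw": 0},
], jaw=40)

```text
time_s: 4.25
tcp_pos: [0.574, -0.2004, 0.1632]
orientation: [180.0, 0.0, 55.1]
wrist_force: [-2.2, 0.6, 2.6]
grip_width: 0.0477
```

servo_tool([
  {"x": 0,"y": 0,"z": 0,"yaw": -0.4},
  {"x": 0,"y": 0,"z": 0,"yaw": -0.75},
  {"x": 0,"y": 0,"z": 0,"yaw": -0.75},
  {"x": 0,"y": 0,"z": 0,"yaw": -0.75},
  {"x": 0,"y": 0,"z": 0,"yaw": -0.75},
  {"x": 0,"y": 0,"z": 0,"yaw": -0.75},
  {"x": 0,"y": 0,"z": 0,"yaw": -0.75},
  {"x": 0,"y": 0,"z": 0,"yaw": -0.75},
])

```text
time_s: 4.92
tcp_pos: [0.5743, -0.2006, 0.1632]
orientation: [180.0, 0.0, 83.5]
wrist_force: [0.1, 0.0, 0.7]
grip_width: 0.0472
```

servo_tool([
  {"x": 0,"y": 0,"z": 0,"yaw": -0.8},
  {"x": 0,"y": 0,"z": 0,"yaw": -0.8},
  {"x": 0,"y": 0,"z": 0,"yaw": -0.8},
  {"x": 0,"y": 0,"z": 0,"yaw": -0.8},
  {"x": 0,"y": 0,"z": 0,"yaw": -0.8},
  {"x": 0,"y": 0,"z": 0,"yaw": -0.8},
  {"x": 0,"y": 0,"z": 0,"yaw": -0.8},
  {"x": 0,"y": 0,"z": 0,"yaw": -0.7},
])

```text
time_s: 5.58
tcp_pos: [0.5743, -0.2004, 0.1631]
orientation: [180.0, 0.0, 115.0]
wrist_force: [-0.3, -0.3, 0.7]
grip_width: 0.0476
```

Run:
```python
from h import *
s=read_state(); print(s['time_s'],s['tcp_pos'],s['orientation'],s['joints'],s['wrist_force'],s['moment'])
snap('side','s1')
im=cv2.imread('pics/s1.png'); cv2.imwrite('pics/c3.png',cv2.resize(im[200:330,240:380],(800,743)[:2] and (640,594),interpolation=cv2.INTER_CUBIC))
```

```text
5.5833 [ 0.57426469 -0.20042275  0.16313786] [1.79974233e+02 8.61543391e-03 1.15005001e+02] [ 36.99473418  23.32950607 -30.42172672 101.76931067  13.58927955
  58.53268649  26.47981497] [-0.26978402 -0.31895074  0.73620742] [ 0.07242401 -0.15516765 -0.08328229]
```

View pics/c3.png

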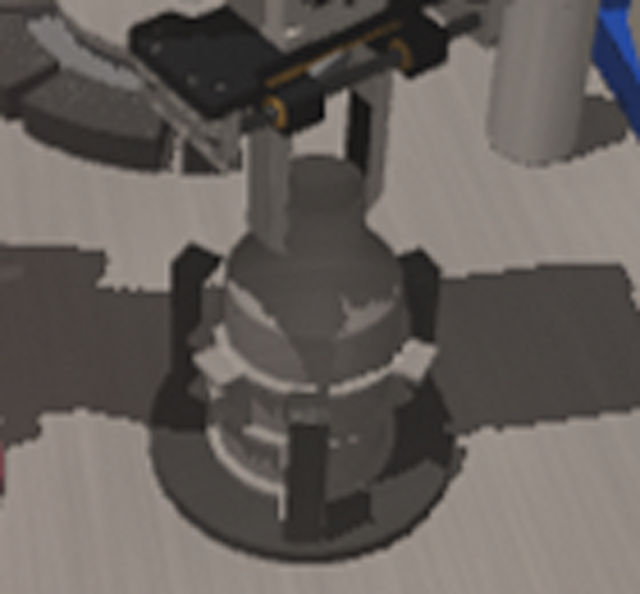

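The crop shows the ears out between the hooks, at (210,365) and (415,360), on either side of the front hook at (305,430). The cone is free, so I'll lift.

servo_tool([
  {"x": 0,"y": 0,"z": -0.2,"yaw": 0},
  {"x": 0,"y": 0,"z": -0.4,"yaw": 0},
  {"x": 0,"y": 0,"z": -0.6,"yaw": 0},
  {"x": 0,"y": 0,"z": -0.6,"yaw": 0},
  {"x": 0,"y": 0,"z": -0.6,"yaw": 0},
  {"x": 0,"y": 0,"z": -0.6,"yaw": 0},
  {"x": 0,"y": 0,"z": -0.6,"yaw": 0},
  {"x": 0,"y": 0,"z": -0.4,"yaw": 0},
])

```text
time_s: 6.3
tcp_pos: [0.5744, -0.2003, 0.2652]
orientation: [179.9, 0.1, 114.7]
wrist_force: [0.4, 0.9, -3.0]
grip_width: 0.0472
```

Run:
```python
from h import *
s=read_state(); print(s['time_s'],s['tcp_pos'],s['orientation'],s['joints'],s['wrist_force'],s['moment'],s['grip_width'])
snap('side','s2');snap('scene','sc2')
im=cv2.imread('pics/s2.png');im2=cv2.imread('pics/sc2.png'); cv2.imwrite('pics/c4.png',np.hstack([cv2.resize(im[170:320,230:380],(400,400)),cv2.resize(im2[150:290,130:270],(400,400))]))
y=np.radians(115); v=np.array([.580,.189])-s['tcp_pos'][:2]
print(v@[np.cos(y),np.sin(y)]/.025, v@[np.sin(y),-np.cos(y)]/.025)
```

```text
6.3 [ 0.57436851 -0.20030948  0.26522566] [1.79936645e+02 5.97820940e-02 1.14714461e+02] [ 38.194065    18.17025824 -31.46513018  95.34348858  10.04311538
  69.22536704  29.15249315] [ 0.43331035  0.92461953 -3.03403827] [-0.00780622 -0.11146381 -0.0157443 ] 0.047179766875913416
14.018169605182345 6.785326487290259
```

View pics/c4.png

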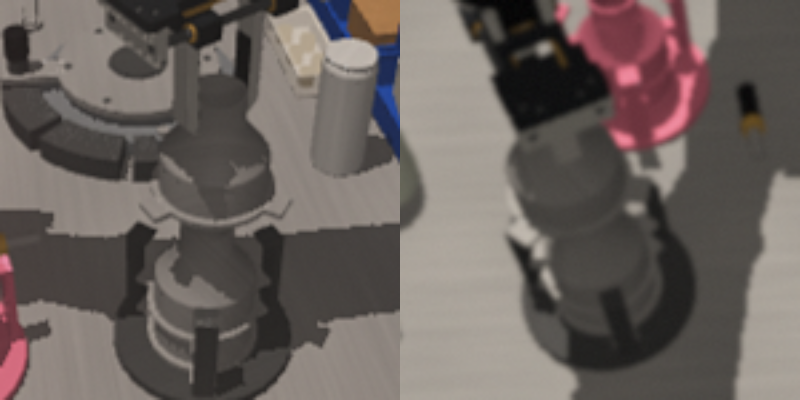

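The cone is hanging upright and clear of the hooks, and the wrist force shows about 3 N of added load. Carrying it to the stage. The neck check shows the scene and side views off by about +1 and −4 mm in y, so the corrected stage centre is (0.581, 0.190).

servo_tool([
  {"x": 0.5,"y": 0.25,"z": 0,"yaw": 0},
  {"x": 0.9,"y": 0.44,"z": 0,"yaw": 0},
  {"x": 0.9,"y": 0.44,"z": 0,"yaw": 0},
  {"x": 0.9,"y": 0.44,"z": 0,"yaw": 0},
  {"x": 0.9,"y": 0.44,"z": 0,"yaw": 0},
  {"x": 0.9,"y": 0.44,"z": 0,"yaw": 0},
  {"x": 0.9,"y": 0.44,"z": 0,"yaw": 0},
  {"x": 0.9,"y": 0.44,"z": 0,"yaw": 0},
])

```text
time_s: 7.07
tcp_pos: [0.5775, -0.0094, 0.2621]
orientation: [-179.9, -0.0, 114.8]
wrist_force: [1.2, 0.1, -2.9]
grip_width: 0.0474
```

servo_tool([
  {"x": 0.9,"y": 0.44,"z": 0,"yaw": 0},
  {"x": 0.9,"y": 0.44,"z": 0,"yaw": 0},
  {"x": 0.9,"y": 0.44,"z": 0,"yaw": 0},
  {"x": 0.9,"y": 0.44,"z": 0,"yaw": 0},
  {"x": 0.9,"y": 0.44,"z": 0,"yaw": 0},
  {"x": 0.9,"y": 0.44,"z": 0,"yaw": 0},
  {"x": 0.9,"y": 0.44,"z": 0,"yaw": 0},
  {"x": 0.5,"y": 0.25,"z": 0,"yaw": 0},
])

```text
time_s: 7.73
tcp_pos: [0.5812, 0.1818, 0.2621]
orientation: [-180.0, -0.1, 114.9]
wrist_force: [-0.5, 0.5, -3.0]
grip_width: 0.0474
```

Run:
```python
from h import *
s=read_state(); print(s['time_s'],s['tcp_pos'],s['orientation'],s['joints'],s['wrist_force'],s['moment'],s['grip_width'])
snap('side','s3');snap('scene','sc3')
im=cv2.imread('pics/s3.png');im2=cv2.imread('pics/sc3.png'); cv2.imwrite('pics/c5.png',np.hstack([cv2.resize(im[100:250,210:360],(400,400)),cv2.resize(im2[150:300,270:420],(400,400))]))
y=np.radians(s['orientation'][2]); v=np.array([.581,.190])-s['tcp_pos'][:2]
print(v@[np.cos(y),np.sin(y)]/.025, v@[np.sin(y),-np.cos(y)]/.025)
```

```text
7.7333 [0.5811739  0.18178018 0.26211777] [-1.79950620e+02 -8.57048021e-02  1.14943862e+02] [  8.30998735  20.14779115 -40.48373776  94.97877706  13.67039527
  70.00609204 -10.21666103] [-0.45195826  0.51436523 -3.04019966] [-0.00033173 -0.10115394 -0.01560186] 0.047415037058947444
0.3010571956021633 0.1323547642565105
```

View pics/c5.png

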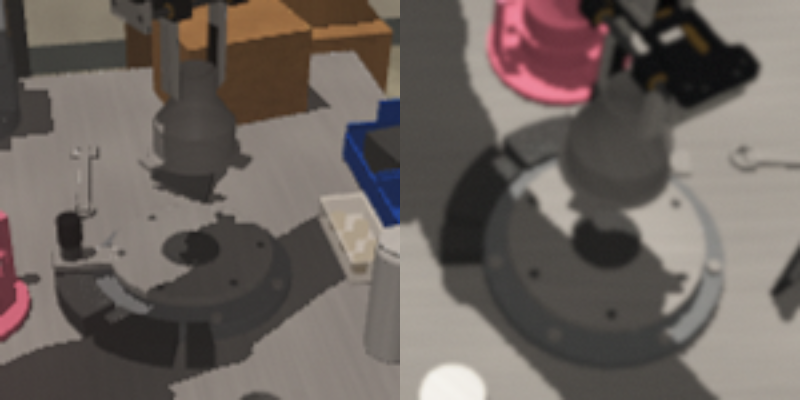

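servo_tool([
  {"x": 0.3,"y": 0.13,"z": 0.3,"yaw": 0},
  {"x": 0,"y": 0,"z": 0.8,"yaw": 0},
  {"x": 0,"y": 0,"z": 0.9,"yaw": 0},
  {"x": 0,"y": 0,"z": 0.9,"yaw": 0},
  {"x": 0,"y": 0,"z": 0.9,"yaw": 0},
  {"x": 0,"y": 0,"z": 0.7,"yaw": 0},
  {"x": 0,"y": 0,"z": 0.4,"yaw": 0},
  {"x": 0,"y": 0,"z": 0.1,"yaw": 0},
])

```text
time_s: 8.5
tcp_pos: [0.5812, 0.1854, 0.1356]
orientation: [-179.8, -0.0, 114.8]
wrist_force: [-0.4, -0.1, -3.0]
grip_width: 0.0475
```

Run:
```python
from h import *
s=read_state(); print(s['time_s'],s['tcp_pos'],s['orientation'],s['joints'],s['wrist_force'],s['moment'],s['grip_width'])
d=snap('side','s4');e=snap('scene','sc4')
im=cv2.imread('pics/s4.png');im2=cv2.imread('pics/sc4.png'); cv2.imwrite('pics/c6.png',np.hstack([cv2.resize(im[130:240,220:330],(400,400),interpolation=cv2.INTER_CUBIC),cv2.resize(im2[170:290,280:400],(400,400),interpolation=cv2.INTER_CUBIC)]))
y=np.radians(s['orientation'][2]); v=np.array([.581,.190])-s['tcp_pos'][:2]
print(v@[np.cos(y),np.sin(y)]/.025, v@[np.sin(y),-np.cos(y)]/.025)
```

```text
8.5 [0.58119766 0.18539742 0.13561311] [-1.79815888e+02 -2.68266532e-02  1.14761649e+02] [  5.54459478  27.05514749 -38.13515112 102.38616034  19.41263667
  57.45514402 -15.44178468] [-0.41467223 -0.06108742 -3.03952279] [-0.04802091 -0.06372071 -0.03499369] 0.04745861404925044
0.1704879769477236 0.06993096157708943
```

View pics/c6.png

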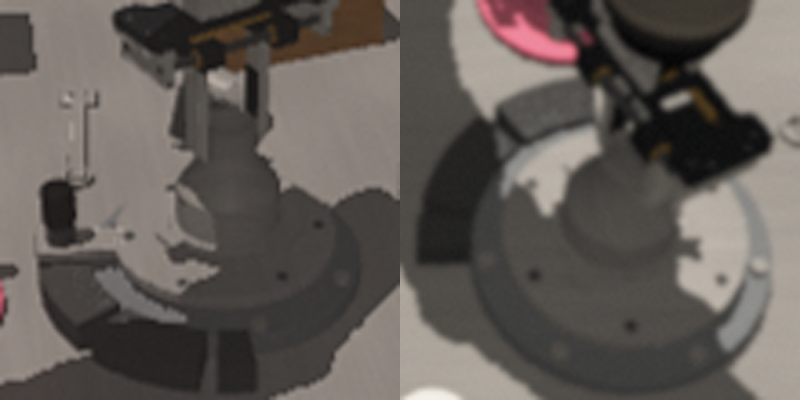

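servo_tool([
  {"x": 0.18,"y": 0.07,"z": 0,"yaw": 0},
  {"x": 0,"y": 0,"z": 0,"yaw": 0},
  {"x": 0,"y": 0,"z": 0.1,"yaw": 0},
  {"x": 0,"y": 0,"z": 0.1,"yaw": 0},
  {"x": 0,"y": 0,"z": 0.1,"yaw": 0},
  {"x": 0,"y": 0,"z": 0.1,"yaw": 0},
  {"x": 0,"y": 0,"z": 0.1,"yaw": 0},
  {"x": 0,"y": 0,"z": 0,"yaw": 0},
])

```text
time_s: 9.27
tcp_pos: [0.5818, 0.1909, 0.1249]
orientation: [-180.0, -0.0, 114.8]
wrist_force: [-0.0, 0.1, -3.9]
grip_width: 0.0473
```

servo_tool([
  {"x": 0,"y": 0,"z": 0.05,"yaw": 0},
  {"x": 0,"y": 0,"z": 0.05,"yaw": 0},
  {"x": 0,"y": 0,"z": 0.05,"yaw": 0},
  {"x": 0,"y": 0,"z": 0.04,"yaw": 0},
  {"x": 0,"y": 0,"z": 0.03,"yaw": 0},
  {"x": 0,"y": 0,"z": 0,"yaw": 0},
  {"x": 0,"y": 0,"z": 0,"yaw": 0},
  {"x": 0,"y": 0,"z": 0,"yaw": 0},
])

```text
time_s: 9.93
tcp_pos: [0.5821, 0.1912, 0.1201]
orientation: [180.0, -0.0, 114.8]
wrist_force: [0.1, 0.0, -2.7]
grip_width: 0.0477
```

servo_tool([
  {"x": 0,"y": 0,"z": 0.03,"yaw": 0},
  {"x": 0,"y": 0,"z": 0.03,"yaw": 0},
  {"x": 0,"y": 0,"z": 0.02,"yaw": 0},
  {"x": 0,"y": 0,"z": 0,"yaw": 0},
  {"x": 0,"y": 0,"z": 0,"yaw": 0},
  {"x": 0,"y": 0,"z": 0,"yaw": 0},
  {"x": 0,"y": 0,"z": 0,"yaw": 0},
  {"x": 0,"y": 0,"z": 0,"yaw": 0},
])

```text
time_s: 10.6
tcp_pos: [0.5821, 0.1911, 0.1192]
orientation: [180.0, 0.0, 114.8]
wrist_force: [-6.5, -3.6, 14.5]
grip_width: 0.0477
```

Contact came at TCP z 0.1192, which puts the underside at 0.046 m. That is the disc face, so it isn't sitting on the boss. Releasing.

servo_tool([
  {"x": 0,"y": 0,"z": -0.03,"yaw": 0},
  {"x": 0,"y": 0,"z": 0,"yaw": 0},
  {"x": 0,"y": 0,"z": 0,"yaw": 0},
  {"x": 0,"y": 0,"z": 0,"yaw": 0},
  {"x": 0,"y": 0,"z": 0,"yaw": 0},
  {"x": 0,"y": 0,"z": 0,"yaw": 0},
  {"x": 0,"y": 0,"z": 0,"yaw": 0},
  {"x": 0,"y": 0,"z": 0,"yaw": 0},
], jaw=94)

```text
time_s: 11.27
tcp_pos: [0.582, 0.1911, 0.1187]
orientation: [180.0, -0.0, 114.8]
wrist_force: [0.2, -0.1, -0.2]
grip_width: 0.0933
```

servo_tool([
  {"x": 0,"y": 0,"z": -0.4,"yaw": 0},
  {"x": 0,"y": 0,"z": -0.8,"yaw": 0},
  {"x": 0,"y": 0,"z": -0.9,"yaw": 0},
  {"x": 0,"y": 0,"z": -0.9,"yaw": 0},
  {"x": 0,"y": 0,"z": -0.9,"yaw": 0},
  {"x": 0,"y": 0,"z": -0.9,"yaw": 0},
  {"x": 0,"y": 0,"z": -0.6,"yaw": 0},
  {"x": 0,"y": 0,"z": -0.2,"yaw": 0},
])

```text
time_s: 11.93
tcp_pos: [0.5828, 0.1917, 0.2621]
orientation: [179.8, 0.0, 114.8]
wrist_force: [0.1, -0.2, -0.1]
grip_width: 0.0936
```

Run:
```python
from h import *
s=read_state(); print(s['time_s'],s['tcp_pos'],s['orientation'],s['joints'],s['wrist_force'],s['grip_width'])
d=snap('wrist','w5'); P=cloud(d).reshape(-1,3)
k=(P[:,2]>.12)&(P[:,2]<.16)&(np.hypot(P[:,0]-.58,P[:,1]-.19)<.06)
print('neck', circ(P[k]), circ(P[k],.024), np.percentile(P[k][:,2],[50,99]))
k=(P[:,2]>.085)&(P[:,2]<.115)&(np.hypot(P[:,0]-.437,P[:,1]-.2)<.05)
print('knob',k.sum(), circ(P[k],.015) if k.sum()>10 else '')
```

```text
11.9333 [0.58280221 0.19170961 0.26210383] [1.79790273e+02 2.80470865e-02 1.14814094e+02] [  7.36257624  20.46407623 -40.55542025  94.61037637  14.06172261
  69.91816114 -11.41166378] [ 0.13545413 -0.18995277 -0.11626177] 0.09357246640358215
neck (array([0.58280573, 0.18937716, 0.02249147]), np.float64(0.0007587820847175872)) (array([0.58258486, 0.18984823]), np.float64(0.000869069161098727)) [0.1441217  0.14893741]
knob 953 (array([0.43479269, 0.20278009]), np.float64(0.003842840004515833))
```

View pics/w5.png

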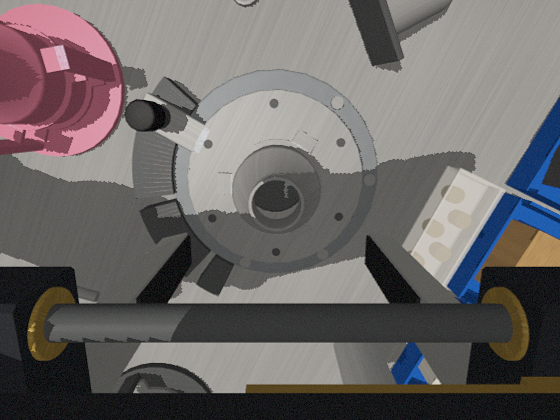

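Run:
```python
from h import *
d=load('w5')
q=np.array([(274,103),(341,142),(338,217),(276,252),(212,218),(208,144)],float)
X=np.array([ray(d,u,v,.046) for u,v in q]); print(X.mean(0), np.hypot(*(X-X.mean(0))[:,:2].T))
k=ray(d,147,112,.102); print('knob?',k)
# dark knob top blob
im=cv2.imread('pics/w5.png'); cv2.imwrite('pics/c7.png',cv2.resize(im[70:170,110:250],(784,560),interpolation=cv2.INTER_CUBIC))
# holes (radial gap centres)
```

```text
[0.58065424 0.1915165  0.046     ] [0.0856897  0.08582626 0.08507802 0.08568742 0.08541131 0.08528723]
knob? [0.44109927 0.20915814 0.102     ]
```

View pics/c7.png

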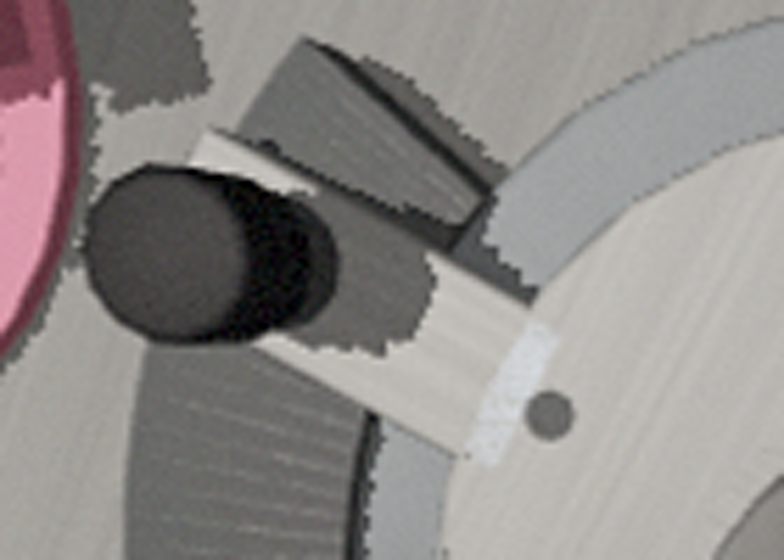

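Run:
```python
from h import *
d=load('w5'); s=read_state()
k=ray(d,139.8,115.4,.102)
L=ray(d,110+86/5.6,115.4,.102);R=ray(d,110+248/5.6,115.4,.102); print('knob',k,'dia',np.linalg.norm(L-R))
c=np.array([.5807,.1915]); r=k[:2]-c; print('radius',np.hypot(*r),np.degrees(np.arctan2(r[1],r[0])))
X=np.array([ray(d,208,144,.046)[:2]-c]); print('screw ang',np.degrees(np.arctan2(X[:,1],X[:,0])))
# arm radial edges at top; gaps measured at z=.03: 
for q in [(150,208),(178,200),(197,292),(228,262)]:
    g=ray(d,*q,.03)[:2]-c; print(q,np.hypot(*g),np.degrees(np.arctan2(*g[::-1]))%360)
y=np.radians(s['orientation'][2]); v=k[:2]-s['tcp_pos'][:2]
print(v@[np.cos(y),np.sin(y)]/.025, v@[np.sin(y),-np.cos(y)]/.025)
im=cv2.imread('pics/w5.png'); cv2.imwrite('pics/c8.png',cv2.resize(im[180:310,120:260],(784,728),interpolation=cv2.INTER_CUBIC)[:600])
```

```text
knob [0.43603438 0.20342415 0.102     ] dia 0.02707622161717159
radius 0.14515621935490428 175.2880139444629
screw ang [175.41152375]
(150, 208) 0.15484622568568757 217.92191294549738
(178, 200) 0.11914198862404919 217.066847280847
(197, 292) 0.17677557649617429 260.3482654465621
(228, 262) 0.12034459704210577 265.4252744658527
2.8910165269803727 -5.12735313092685
```

View pics/c8.png

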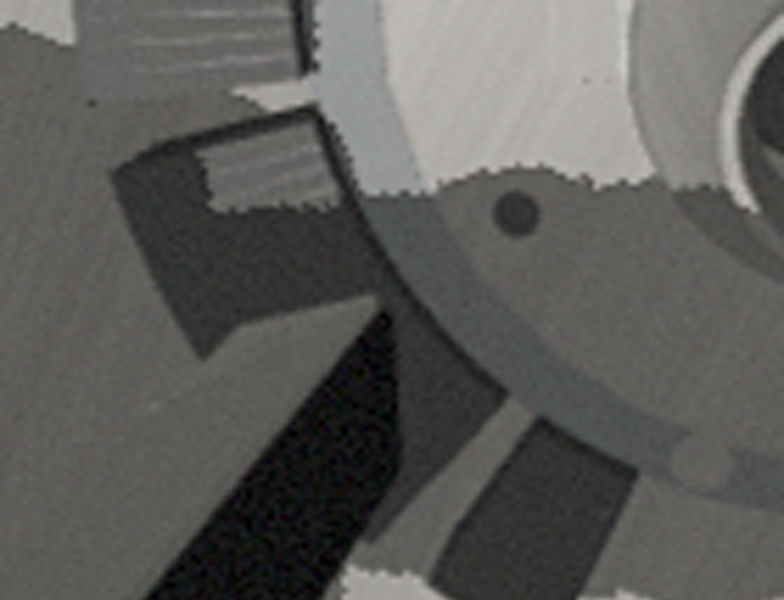

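servo_tool([
  {"x": 0.3,"y": -0.5,"z": 0,"yaw": 0},
  {"x": 0.4,"y": -0.7,"z": 0,"yaw": 0},
  {"x": 0.4,"y": -0.7,"z": 0,"yaw": 0},
  {"x": 0.4,"y": -0.7,"z": 0,"yaw": 0},
  {"x": 0.4,"y": -0.7,"z": 0,"yaw": 0},
  {"x": 0.4,"y": -0.7,"z": 0,"yaw": 0},
  {"x": 0.4,"y": -0.7,"z": 0,"yaw": 0},
  {"x": 0.2,"y": -0.4,"z": 0,"yaw": 0},
])

```text
time_s: 12.65
tcp_pos: [0.4337, 0.2034, 0.2581]
orientation: [-179.9, 0.0, 114.9]
wrist_force: [0.7, 1.0, -0.6]
grip_width: 0.094
```

servo_tool([
  {"x": 0,"y": 0,"z": 0,"yaw": -0.8},
  {"x": 0,"y": 0,"z": 0,"yaw": -0.8},
  {"x": 0,"y": 0,"z": 0,"yaw": -0.8},
  {"x": 0,"y": 0,"z": 0,"yaw": -0.8},
  {"x": 0,"y": 0,"z": 0,"yaw": -0.8},
  {"x": 0,"y": 0,"z": 0,"yaw": -0.8},
  {"x": 0,"y": 0,"z": 0,"yaw": -0.8},
  {"x": 0,"y": 0,"z": 0,"yaw": -0.8},
])

```text
time_s: 13.32
tcp_pos: [0.4359, 0.2031, 0.2583]
orientation: [-180.0, -0.0, 147.0]
wrist_force: [0.0, 0.5, -0.7]
grip_width: 0.0939
```

servo_tool([
  {"x": 0,"y": 0,"z": 0.5,"yaw": -0.7},
  {"x": 0,"y": 0,"z": 0.5,"yaw": -0.7},
  {"x": 0,"y": 0,"z": 0.5,"yaw": -0.7},
  {"x": 0,"y": 0,"z": 0.5,"yaw": -0.7},
  {"x": 0,"y": 0,"z": 0,"yaw": -0.7},
  {"x": 0,"y": 0,"z": 0,"yaw": -0.7},
  {"x": 0,"y": 0,"z": 0,"yaw": -0.7},
  {"x": 0,"y": 0,"z": 0,"yaw": -0.7},
])

```text
time_s: 13.98
tcp_pos: [0.4358, 0.2032, 0.2082]
orientation: [-180.0, -0.0, 175.0]
wrist_force: [-0.1, -0.9, 0.4]
grip_width: 0.0939
```

Run:
```python
from h import *
s=read_state(); print(s['time_s'],s['tcp_pos'],s['orientation'],s['joints'],s['wrist_force'],s['grip_width'])
d=snap('wrist','w6'); P=cloud(d).reshape(-1,3)
k=(P[:,2]>.095)&(P[:,2]<.11)&(np.hypot(P[:,0]-.437,P[:,1]-.2)<.04)
print('knob',k.sum(), cv2.minEnclosingCircle(P[k][:,:2].astype(np.float32)),P[k].mean(0))
y=np.radians(s['orientation'][2]); v=np.array([.436,.2034])-s['tcp_pos'][:2]
print(v@[np.cos(y),np.sin(y)]/.025, v@[np.sin(y),-np.cos(y)]/.025, proj(d,[.436,.2034,.102]))
```

```text
13.9833 [0.43583897 0.20318649 0.20819824] [-1.79999756e+02 -4.97540074e-02  1.74976586e+02] [ 13.81386439  11.18202368 -51.16010917 113.61602149  10.03311551
  59.74029979  43.06742431] [-0.14795184 -0.93377026  0.39333254] 0.09390051058406222
knob 976 ((0.43563130497932434, 0.20350542664527893), 0.01532049011439085) [0.43446084 0.20344007 0.10312995]
-0.005668517584832297 0.009071721387416338 [[279.07012196 203.6667927 ]]
```

View pics/w6.png

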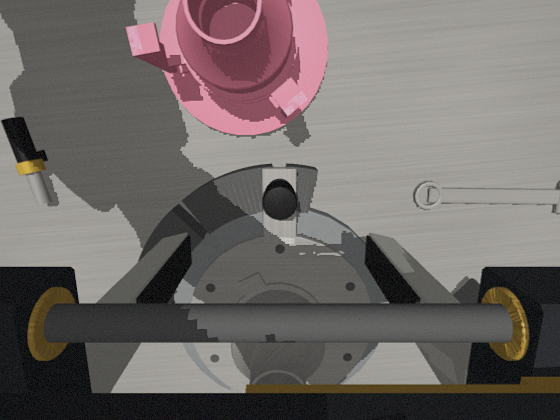

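The wrist view has the black knob at (280,200), centred under the gripper. The depth fit gives (0.4356, 0.2035) with a 15 mm radius, at 145 mm from the stage axis. Going down to grip it.

servo_tool([
  {"x": 0,"y": 0,"z": 0.5,"yaw": 0},
  {"x": 0,"y": 0,"z": 0.9,"yaw": 0},
  {"x": 0,"y": 0,"z": 0.9,"yaw": 0},
  {"x": 0,"y": 0,"z": 0.9,"yaw": 0},
  {"x": 0,"y": 0,"z": 0.9,"yaw": 0},
  {"x": 0,"y": 0,"z": 0.7,"yaw": 0},
  {"x": 0,"y": 0,"z": 0.4,"yaw": 0},
  {"x": 0,"y": 0,"z": 0.1,"yaw": 0},
])

```text
time_s: 14.7
tcp_pos: [0.4346, 0.203, 0.0741]
orientation: [-180.0, -0.2, 174.7]
wrist_force: [-0.4, -0.6, 0.9]
grip_width: 0.094
```

servo_tool([
  {"x": 0,"y": 0,"z": 0,"yaw": 0},
  {"x": 0,"y": 0,"z": 0,"yaw": 0},
  {"x": 0,"y": 0,"z": 0,"yaw": 0},
  {"x": 0,"y": 0,"z": 0,"yaw": 0},
  {"x": 0,"y": 0,"z": 0,"yaw": 0},
  {"x": 0,"y": 0,"z": 0,"yaw": 0},
  {"x": 0,"y": 0,"z": 0,"yaw": 0},
  {"x": 0,"y": 0,"z": 0,"yaw": 0},
], jaw=22)

```text
time_s: 15.37
tcp_pos: [0.436, 0.2034, 0.0764]
orientation: [180.0, 0.0, 174.8]
wrist_force: [-0.6, -0.6, 0.6]
grip_width: 0.0444
```

servo_tool([
  {"x": 0,"y": 0,"z": 0,"yaw": 0},
  {"x": 0,"y": 0,"z": 0,"yaw": 0},
  {"x": 0,"y": 0,"z": -0.1,"yaw": 0},
  {"x": 0,"y": 0,"z": -0.1,"yaw": 0},
  {"x": 0,"y": 0,"z": -0.1,"yaw": 0},
  {"x": 0,"y": 0,"z": -0.1,"yaw": 0},
  {"x": 0,"y": 0,"z": -0.1,"yaw": 0},
  {"x": 0,"y": 0,"z": 0,"yaw": 0},
])

```text
time_s: 16.03
tcp_pos: [0.4358, 0.2033, 0.0891]
orientation: [-180.0, 0.0, 174.8]
wrist_force: [0.6, 2.0, -11.6]
grip_width: 0.0294
```

servo_tool([
  {"x": 0,"y": 0,"z": -0.05,"yaw": 0},
  {"x": 0,"y": 0,"z": -0.05,"yaw": 0},
  {"x": 0,"y": 0,"z": -0.05,"yaw": 0},
  {"x": 0,"y": 0,"z": -0.03,"yaw": 0},
  {"x": 0,"y": 0,"z": 0,"yaw": 0},
  {"x": 0,"y": 0,"z": 0,"yaw": 0},
  {"x": 0,"y": 0,"z": 0,"yaw": 0},
  {"x": 0,"y": 0,"z": 0,"yaw": 0},
])

```text
time_s: 16.7
tcp_pos: [0.4358, 0.2033, 0.0932]
orientation: [-180.0, -0.0, 174.8]
wrist_force: [1.8, 1.2, -13.2]
grip_width: 0.0294
```

Run:
```python
from h import *
s=read_state(); print(s['time_s'],s['tcp_pos'],s['orientation'],s['joints'],s['wrist_force'],s['grip_width'])
d=snap('side','s7'); a=load('side0')
i=cv2.imread('pics/s7.png');j=cv2.imread('pics/side0.png')
f=lambda i:cv2.resize(i[160:220,215:275],(400,400),interpolation=cv2.INTER_CUBIC)
cv2.imwrite('pics/c9.png',np.hstack([f(j),f(i)]))
```

```text
16.7 [0.43580714 0.2033013  0.09317765] [-1.79992989e+02 -8.55744505e-03  1.74809123e+02] [  7.72745519  20.71954491 -47.1531296  120.1902865   20.66770224
  47.2988527   32.94406679] [  1.75831649   1.15317508 -13.17826045] 0.029397654893835504
```

View pics/c9.png

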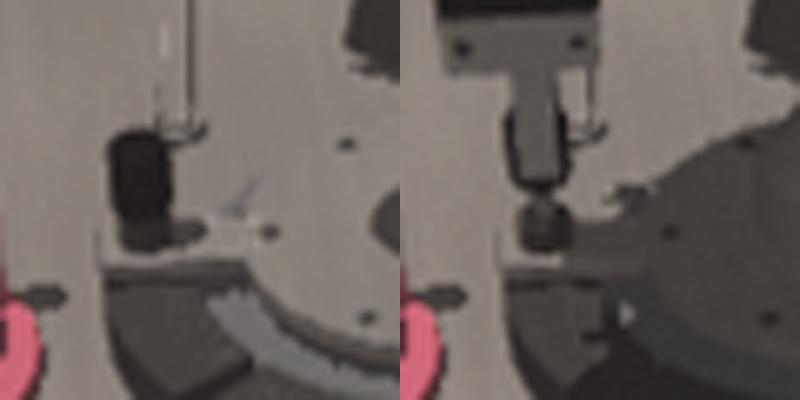

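servo_tool([
  {"x": 0,"y": 0,"z": -0.04,"yaw": 0},
  {"x": 0,"y": 0,"z": -0.04,"yaw": 0},
  {"x": 0,"y": 0,"z": -0.02,"yaw": 0},
  {"x": 0,"y": 0,"z": 0,"yaw": 0},
  {"x": 0,"y": 0,"z": 0,"yaw": 0},
  {"x": 0,"y": 0,"z": 0,"yaw": 0},
  {"x": 0,"y": 0,"z": 0,"yaw": 0},
  {"x": 0,"y": 0,"z": 0,"yaw": 0},
])

```text
time_s: 17.42
tcp_pos: [0.4358, 0.2033, 0.0957]
orientation: [-180.0, -0.0, 174.8]
wrist_force: [1.3, 0.0, -12.5]
grip_width: 0.0295
```

Run:
```python
from h import *
s=read_state(); print(s['time_s'],s['tcp_pos'],s['orientation'],s['joints'],s['wrist_force'],s['grip_width'])
c=np.array([.5807,.1915]); r=s['tcp_pos'][:2]-c; print(np.hypot(*r),np.degrees(np.arctan2(r[1],r[0])))
# arc of 40deg in 2-deg.. rows of +step about c : tool-frame delta of each row (tool x radial outward at angle a=yaw)
R=.145
for st in (2.0,2.5): print(st, 'y per row', -R*np.sin(np.radians(st))/.025, 'x', R*(np.cos(np.radians(st))-1)/.025)
```

```text
17.4167 [0.43581752 0.20327182 0.09570634] [-1.79992041e+02 -8.47700766e-03  1.74802282e+02] [  7.89382439  20.4940995  -47.29545276 120.07463342  20.40180138
  47.56533201  33.18015194] [ 1.30341773e+00  6.62062215e-04 -1.25001821e+01] 0.029467834275931325
0.1453599237334402 175.35487377592273
2.0 y per row -0.2024170808745056 x -0.003533203289244579
2.5 y per row -0.25299244671894877 x -0.00552031482522477
```

The knob force stays at spring level (about 12 to 13 N). The TCP has risen 19 mm since the jaws started closing, so the pin should be clear. Turning now along the 145 mm arc.

servo_tool([
  {"x": 0,"y": -0.1,"z": 0,"yaw": -0.2},
  {"x": -0.005,"y": -0.253,"z": 0,"yaw": -0.5},
  {"x": -0.005,"y": -0.253,"z": 0,"yaw": -0.5},
  {"x": -0.006,"y": -0.253,"z": 0,"yaw": -0.5},
  {"x": -0.006,"y": -0.253,"z": 0,"yaw": -0.5},
  {"x": -0.005,"y": -0.253,"z": 0,"yaw": -0.5},
  {"x": -0.006,"y": -0.253,"z": 0,"yaw": -0.5},
  {"x": -0.006,"y": -0.253,"z": 0,"yaw": -0.5},
])

```text
time_s: 18.08
tcp_pos: [0.4399, 0.1572, 0.0961]
orientation: [179.9, 0.1, -166.5]
wrist_force: [5.4, 2.7, -12.9]
grip_width: 0.0298
```

Run:
```python
from h import *
s=read_state(); print(s['time_s'],s['tcp_pos'],s['orientation'],s['joints'],s['wrist_force'],s['grip_width'])
c=np.array([.5807,.1915]); r=s['tcp_pos'][:2]-c; print(np.hypot(*r),np.degrees(np.arctan2(r[1],r[0])))
```

```text
18.0833 [0.43987119 0.15722597 0.09612692] [ 1.79949761e+02  9.98153995e-02 -1.66500794e+02] [ 16.87511129  20.15856296 -51.34722075 121.62082051  21.42545814
  47.3984485   55.96055878] [  5.38594709   2.6961708  -12.92890588] 0.029819236807764826
0.14493951170504718 -166.3216342506097
```

servo_tool([
  {"x": -0.005,"y": -0.253,"z": 0,"yaw": -0.5},
  {"x": -0.005,"y": -0.253,"z": 0,"yaw": -0.5},
  {"x": -0.005,"y": -0.253,"z": 0,"yaw": -0.5},
  {"x": -0.006,"y": -0.253,"z": 0,"yaw": -0.5},
  {"x": -0.006,"y": -0.253,"z": 0,"yaw": -0.5},
  {"x": -0.005,"y": -0.253,"z": 0,"yaw": -0.5},
  {"x": -0.006,"y": -0.253,"z": 0,"yaw": -0.5},
  {"x": 0,"y": 0,"z": 0,"yaw": 0},
])

```text
time_s: 18.75
tcp_pos: [0.4576, 0.1161, 0.0963]
orientation: [180.0, 0.2, -149.0]
wrist_force: [8.6, 3.7, -12.7]
grip_width: 0.0292
```

Run:
```python
from h import *
s=read_state(); print(s['time_s'],s['tcp_pos'],s['orientation'],s['joints'],s['wrist_force'],s['grip_width'])
c=np.array([.5807,.1915]); r=s['tcp_pos'][:2]-c; print(np.hypot(*r),np.degrees(np.arctan2(r[1],r[0]))%360)
snap('side','s8')
i=cv2.imread('pics/s8.png')
cv2.imwrite('pics/c10.png',cv2.resize(i[140:250,210:340],(780,660),interpolation=cv2.INTER_CUBIC)[:600])
```

```text
18.75 [0.45756799 0.11612276 0.09628498] [ 179.98262057    0.18994579 -149.00996054] [ 24.62732909  21.66091229 -54.44897792 120.97888866  23.66609118
  48.32980602  76.98988341] [  8.62571525   3.73867128 -12.65802055] 0.0291671981977907
0.14437181106179997 211.47355449815444
```

View pics/c10.png

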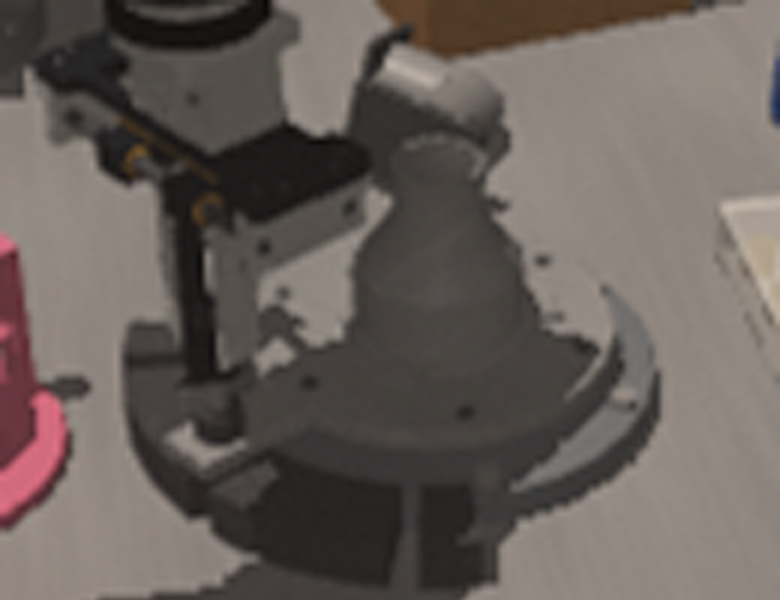

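Run:
```python
from h import *
from scipy.optimize import least_squares
p=np.array([[.43582,.20327],[.43987,.15723],[.45757,.11612]])
print(circ(p), )
x=least_squares(lambda q:np.r_[(np.hypot(*(p-q[:2]).T)-.145),.3*(q-[.5807,.1915])],[.58,.19]).x
print(x)
for c in (np.array([.5807,.1915]),x):
    a=np.degrees(np.arctan2(*(p-c).T[::-1]))%360; print(c,a-a[0])
    t=np.radians(a[0]+40); print('target',c+.145*np.array([np.cos(t),np.sin(t)]))
s=read_state(); y=np.radians(s['orientation'][2])
for t in ([.4624,.1077],):
    v=np.array(t)-s['tcp_pos'][:2]; print(v@[np.cos(y),np.sin(y)]/.025, v@[np.sin(y),-np.cos(y)]/.025)
```

```text
(array([0.57870706, 0.19264121, 0.14328183]), np.float64(1.083536815208253e-14))
[0.58055006 0.19257706]
[0.5807 0.1915] [ 0.         18.32119451 36.11939437]
target [0.46244128 0.10759603]
[0.58055006 0.19257706] [ 0.         18.3295359  36.09478471]
target [0.46290814 0.10781044]
0.006293378362373639 -0.40281219626329484
```

servo_tool([
  {"x": -0.01,"y": -0.2,"z": 0,"yaw": -0.4},
  {"x": -0.01,"y": -0.2,"z": 0,"yaw": -0.4},
  {"x": 0,"y": 0,"z": 0,"yaw": 0},
  {"x": 0,"y": 0,"z": 0,"yaw": 0},
  {"x": 0,"y": 0,"z": 0,"yaw": 0},
  {"x": 0,"y": 0,"z": 0,"yaw": 0},
  {"x": 0,"y": 0,"z": 0,"yaw": 0},
  {"x": 0,"y": 0,"z": 0,"yaw": 0},
])

```text
time_s: 19.47
tcp_pos: [0.4627, 0.1085, 0.0963]
orientation: [-180.0, 0.2, -145.1]
wrist_force: [7.6, 3.2, -13.3]
grip_width: 0.0294
```

Run:
```python
from h import *
s=read_state(); print(s['time_s'],s['tcp_pos'],s['orientation'],s['wrist_force'],s['grip_width'])
p0=np.array([.43582,.20327])
for c in ([.5807,.1915],[.58055,.19258]):
    a=[np.degrees(np.arctan2(q[1]-c[1],q[0]-c[0]))%360 for q in (p0,s['tcp_pos'][:2])]; print(a[1]-a[0],np.hypot(*(s['tcp_pos'][:2]-c)))
snap('side','s9')
i=cv2.imread('pics/s9.png')
cv2.imwrite('pics/c11.png',cv2.resize(i[160:250,215:335],(800,600),interpolation=cv2.INTER_CUBIC))
```

```text
19.4667 [0.46273866 0.10853931 0.09633079] [-1.79989554e+02  1.75264822e-01 -1.45125506e+02] [  7.5516099    3.16328807 -13.32728782] 0.02935451600136775
39.76271662429923 0.1442128787017188
39.72644516026821 0.14471471929425891
```

View pics/c11.png

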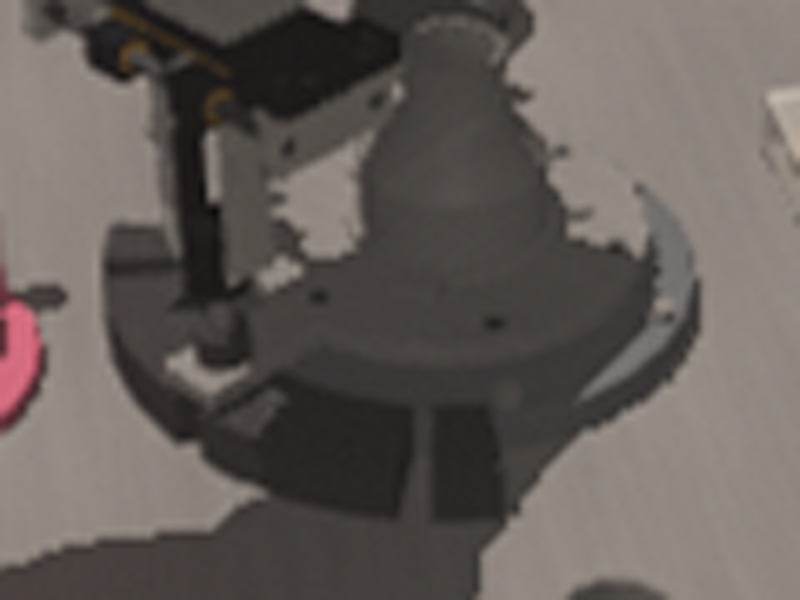

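servo_tool([
  {"x": 0,"y": -0.02,"z": 0.1,"yaw": 0},
  {"x": 0,"y": 0,"z": 0.1,"yaw": 0},
  {"x": 0,"y": 0,"z": 0.1,"yaw": 0},
  {"x": 0,"y": 0,"z": 0.1,"yaw": 0},
  {"x": 0,"y": 0,"z": 0.1,"yaw": 0},
  {"x": 0,"y": 0,"z": 0,"yaw": 0},
  {"x": 0,"y": 0,"z": 0,"yaw": 0},
  {"x": 0,"y": 0,"z": 0,"yaw": 0},
])

```text
time_s: 20.18
tcp_pos: [0.4629, 0.1084, 0.0839]
orientation: [180.0, 0.2, -145.1]
wrist_force: [3.9, 4.2, -10.0]
grip_width: 0.0295
```

At 12 mm lower the force is still −10 N, which is spring only. The pin is entering the hole and not resting on the sector. Releasing so it drops home.

servo_tool([
  {"x": 0,"y": 0,"z": 0,"yaw": 0},
  {"x": 0,"y": 0,"z": 0,"yaw": 0},
  {"x": 0,"y": 0,"z": 0,"yaw": 0},
  {"x": 0,"y": 0,"z": 0,"yaw": 0},
  {"x": 0,"y": 0,"z": 0,"yaw": 0},
  {"x": 0,"y": 0,"z": 0,"yaw": 0},
  {"x": 0,"y": 0,"z": 0,"yaw": 0},
  {"x": 0,"y": 0,"z": 0,"yaw": 0},
], jaw=94)

```text
time_s: 20.85
tcp_pos: [0.4617, 0.1074, 0.0833]
orientation: [180.0, 0.0, -145.2]
wrist_force: [-0.2, -1.3, -0.7]
grip_width: 0.0792
```

servo_tool([
  {"x": 0,"y": 0,"z": -0.3,"yaw": 0},
  {"x": 0,"y": 0,"z": -0.7,"yaw": 0},
  {"x": 0,"y": 0,"z": -0.9,"yaw": 0},
  {"x": 0,"y": 0,"z": -0.9,"yaw": 0},
  {"x": 0,"y": 0,"z": -0.9,"yaw": 0},
  {"x": 0,"y": 0,"z": -0.9,"yaw": 0},
  {"x": 0,"y": 0,"z": -0.8,"yaw": 0},
  {"x": 0,"y": 0,"z": -0.5,"yaw": 0},
])

```text
time_s: 21.52
tcp_pos: [0.4621, 0.1079, 0.2331]
orientation: [-179.9, 0.1, -145.2]
wrist_force: [0.4, -0.6, 0.3]
grip_width: 0.0941
```

Run:
```python
from h import *
s=read_state(); print(s['time_s'],s['tcp_pos'],s['orientation'],s['wrist_force'],s['grip_width'])
d=snap('wrist','w10'); P=cloud(d).reshape(-1,3)
k=(P[:,2]>.09)&(P[:,2]<.13)&(np.hypot(P[:,0]-.4626,P[:,1]-.1077)<.025)
print('knob',k.sum(), cv2.minEnclosingCircle(P[k][:,:2].astype(np.float32)),np.percentile(P[k][:,2],[10,50,90]))
c=np.array([.5807,.1915]); m=np.array(cv2.minEnclosingCircle(P[k][:,:2].astype(np.float32))[0])-c; print(np.degrees(np.arctan2(m[1],m[0]))%360,np.hypot(*m))
snap('side','s10');snap('scene','sc10')
i=cv2.imread('pics/s10.png');j=cv2.imread('pics/sc10.png')
cv2.imwrite('pics/c12.png',np.hstack([cv2.resize(i[140:250,220:330],(400,400),interpolation=cv2.INTER_CUBIC),cv2.resize(j[170:290,280:400],(400,400),interpolation=cv2.INTER_CUBIC)]))
```

```text
21.5167 [0.4621114  0.10789757 0.23310784] [-1.79937921e+02  9.25718308e-02 -1.45167595e+02] [ 0.43530135 -0.59112257  0.32145573] 0.09411713002836644
knob 862 ((0.462857723236084, 0.10684648901224136), 0.015044272877275944) [0.10123987 0.10327596 0.10427357]
215.69206165663357 0.1450965854713954
```

View pics/w10.png

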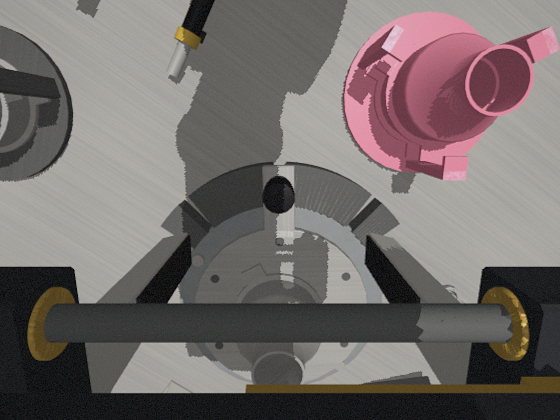

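View pics/c12.png

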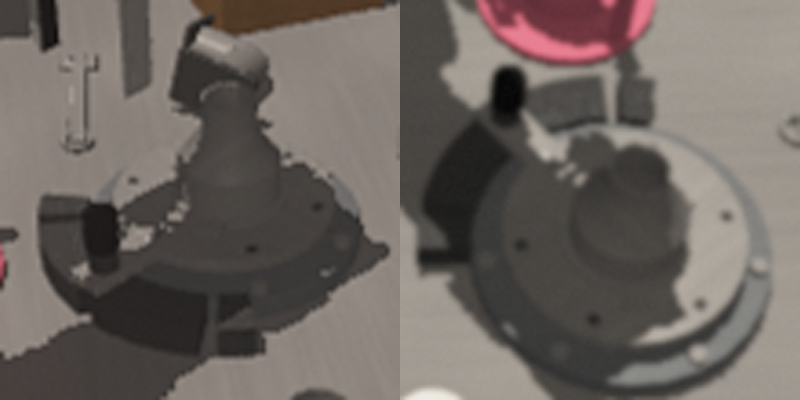

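Run:
```python
from h import *
for n in('s10','sc10'):
    P=cloud(load(n)).reshape(-1,3)
    k=(P[:,2]>.12)&(P[:,2]<.16)&(np.hypot(P[:,0]-.581,P[:,1]-.19)<.05)
    print(n,'neck',circ(P[k],.024),P[k][:,2].max())
d=np.abs(cv2.imread('pics/sc10.png').astype(int)-cv2.imread('pics/scene0.png')).sum(2).astype(np.uint8)
j=cv2.imread('pics/sc10.png');cv2.imwrite('pics/f.png',j)
```

```text
s10 neck (array([0.58485643, 0.19210217]), np.float64(0.0017501290475521985)) 0.14770776404062705
sc10 neck (array([0.58265967, 0.19179047]), np.float64(0.0010156507017686192)) 0.14918560102340023
```

View pics/f.png

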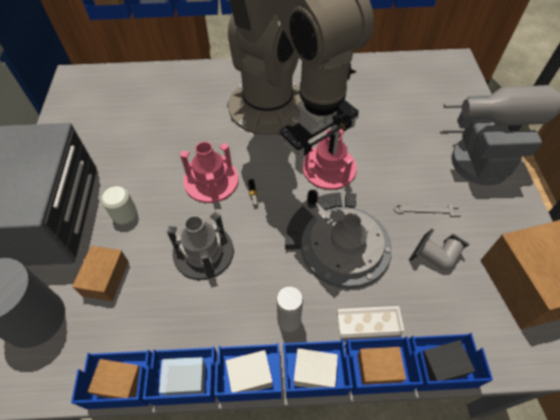

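```bash
python3 -c "
from plant import *
print(close_job())"
```

```text
the job is handed in; nothing more can be done
None
```

The job is done and handed in at about 21.6 s. The cone is on the stage and the stage is locked at the second hole, though `close_job()` gave no verdict.

**What I did:**
- **Cone:** I gripped the grey stack's top cone by its neck and twisted it 60°, with the ears seen free of the hooks. I lifted it straight out and lowered it until it touched the stage disc, with 14.5 N upward on the wrist, then let go.
- **Stage:** I pulled the knob up, turned the stage about 40° anticlockwise and eased the pin into the next hole. I then opened the jaws so it dropped home.

**Last checks:**
- **Knob:** its top is 103 mm up, the same camera reading as when the pin was home at the start. It sits at 215.7° against 175.3° at the start, so it turned about 40.4°.
- **Cone:** it is upright with its top at about 147 mm, so it is on the disc and not on the boss. Its measured axis is 2 to 4 mm off the stage centre depending on the camera, within the 7 mm fit.
- **Surroundings:** the gripper is clear of everything, and the other things on the bench look unmoved in the scene view.

**Disagreements:**
- The two fixed cameras differed by about 5 mm in y, so I corrected them against the wrist camera.
- The jaws were still closing when I started to raise the knob, so the pull height is inferred. The TCP rose 19 mm, the knob force stayed at spring level, and the stage then turned freely.

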